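Drive the old bushing out of a bearing block

ROBOT

A 7-joint arm with a two-finger parallel gripper is mounted at the origin on the work surface. World frame = base frame: x ahead of the robot, y to its left, z up, the work surface at z = 0. Lengths are in m, angles in rad, forces in N, time in s.
With the tool pointing down it reaches from about 0.425 to 0.95 m from the base axis. Payload 4.7 kg.
Tool frame: the origin (TCP) lies between the finger pads; the fingertips stand 25 mm ahead of it and the grasp point (between the pads) lies 6 mm ahead of it; z points along the fingers, y is the line along which they close (so a half turn about z gives the same grasp; the last joint's range is limited). The gripper opens to 85 mm and grips with 20 to 120 N. Pads are 22 mm wide; open, the fingers measure 114 mm over their backs; the gripper's body (76 mm by 85 mm) begins 54 mm behind the grasp point. The pads swing forward as they close: fully open they stand 13 mm farther back than shut.
Start: joints at [-1.329, 0.469, -0.049, 1.532, 0.024, 1.141, -0.082], TCP at [0.181, 0.65, 0.256] pointing down, gripper open.
Joint ranges: [-2.59, 2.59], [-0.33, 1.99], [-1.39, 1.29], [0.1, 2.45], [-1.04, 4.18], [0.21, 1.99], [-2.66, 2.66]. Speed limits (rad/s): [2.57, 2.57, 3.14, 3.14, 3.14, 3.14, 3.14].

INTERFACE

Orientations are given as a 3x3 rotation matrix whose columns are the frame's x, y, z axes.
In Python, from rig import * gives the robot as it stands. Calls block until the motion is done:
- movep(position, orientation): joint-space move of the TCP to a pose.
- move_l(position, attitude=None, feed=0.15, until_force=None): straight line of the TCP; attitude=None keeps the orientation; feed is the mean speed in m/s. With until_force (N) it stops when the force on the tool has changed by that much, and returns True; else False.
- move_joints(angles): joint-space move.
- command_gripper(opening, newtons=None): finger opening in m; newtons is the grip in N (None keeps the last); returns when the fingers have stopped.
- sleep(seconds).
- inverse_kinematics(position, orientation): joint angles nearest the present ones, or None.
- sense(): the state.
- camera(name): name is "scene" or "top" or "wrist"; returns (picture, depth): 384x512x3 uint8, red, green, blue; 384x512 float32, m along the optical axis (not along the pixel's ray), 0 where there is no reading.
- camera_params(name): a dict with "K" (3x3 intrinsics, pixels), "position" and "rotation" of the camera in the world; the wrist camera has in their place "tool_from_camera" (4x4, takes a point from camera to tool coordinates, whose origin is the TCP and whose axes are the flange's). Camera axes: x right, y down, z forward; pixel columns grow to the right and rows downward; lengths in m; the calibration is good to about 2 mm. The wrist camera is an equidistant fisheye: a pixel r from the principal point sees the ray r / f radians off the axis. A picture is of the moment at which its call begins: read the wrist's pose just before it. camera_params takes no time and is no camera call.
A pose or a line that the arm cannot do raises Unreachable and nothing moves.
- finish_job(): hands the job in; it is judged then, once.
The state is a dict: "time_s": time; "joint_pos": joint angles; "qd": joint speeds; "joint_efforts": joint torques, N m; "position": TCP position; "tcp_rot": TCP orientation; "wrist_force": force on the tool from outside, world axes, zero at the start; "ft_torque": the same for the moment, N m; "finger_gap": finger opening in m; "gripper_force": force on a finger pad.
Only numpy, scipy, OpenCV 4.12 (cv2) and the standard library are available. Lean on these libraries where they do the work, as an engineer would, in place of code of your own. Each camera call takes 0.05 s, during which the arm holds its last target. There are 200 camera calls.

TASK

Use the slimmer of the two steel drifts from the rack to drive the brass bushing down through the bore of the raised grey-green bearing block until it drops out underneath into the catch tray. Then let go, leaving the drift standing upright in that bore with its collar resting on the block. Leave the thick drift in the rack.

Things in the scene. Friction and masses are not known exactly. Their poses are not given: they have to be found in the camera images.
- drift_grip (a point): Middle of the handle of the slim steel drift, 0.3-0.5 kg, hanging upright by its collar in a rack. Top to bottom: dark round handle 24 mm thick, 70 mm tall; collar 52 mm wide, 8 mm thick; shaft 16 mm thick, 60 mm long, tapered tip. This point is on the axis, 35 mm below the handle's top, 43 mm above the collar's underside, 103 mm above the tip. z up the axis; x along the rack's row of two holes.
- thick_drift_grip (a point): Middle of the handle of the thick steel drift in the other hole of the same rack: same heights, but handle 42 mm, collar 56 mm, shaft 36 mm thick, too thick for the bore. It stays there. The rack is a steel plate 200 x 80 mm, top 80 mm above the bench, with two 40 mm holes 100 mm apart along its length.
- bore (a point): Centre of the bore's mouth in the top face of the raised grey-green bearing block (90 x 100 x 38 mm, top 102 mm above the bench), z up. The vertical bore is 31 mm wide, right through the 38 mm. Below are 60 mm of free space over a rimmed catch tray that moves with the block. Another such block lying flat on the bench with an empty bore is not part of the job.
- bushing_center (a point): Middle of the brass bushing, 28 mm wide, 24 mm long, with an 8 mm hole that the drift cannot enter. At the start it sits upright in the bore, its top 8 mm below the mouth, held by sprung pads: pushing it down takes about 5 to 15 N. It falls free once its top is past the underside of the block, 38 mm below the mouth.
Things that resemble listed ones, but are neither listed nor needed, are in the scene too. Leave any blue or pink look-alike of the part that bears drift_grip alone.

How it is judged:
By the outcome, as a careful person would: the job done as asked, in the order asked, and still so for the second after the job is handed in, with the robot touching nothing.
It also fails if it takes over 48 s, if anything falls off the work surface, if the arm or the gripper's body presses on something with over 40 N, if the wrist force passes 120 N, or if a joint passes its speed limit or range.

## Working session

There is one attempt and no reset: what is moved stays moved. The work goes in short steps, each a Python script; the robot and the scene stay as the last script left them, time stands still between calls to the robot, and variables do not carry over. Pictures are saved under pics/ and viewed, at most 10 in all, crops included, and the job is handed in when it is done.

```bash
mkdir -p pics; python3 - <<'E'
from rig import *
import cv2,numpy as np
s=sense();print(s['time_s'],s['position'],s['tcp_rot'])
for n in['scene','top']:
    im,d=camera(n);cv2.imwrite(f'pics/{n}0.png',cv2.cvtColor(im,cv2.COLOR_RGB2BGR));np.save(f'pics/{n}0.npy',d);p=camera_params(n);print(n,p)
E
cd pics; python3 -c "
import cv2
for n in['scene','top']:
  a=cv2.imread(n+'0.png');cv2.imwrite(n+'0b.png',cv2.resize(a,(768,576),interpolation=3))"
```

```text
0.0 [0.18041112 0.64987491 0.2552375 ] [[-9.63556879e-01  2.67503108e-01 -4.78735048e-04]
 [ 2.67503530e-01  9.63554921e-01 -1.94293823e-03]
 [-5.84545039e-05 -2.00019482e-03 -9.99997998e-01]]
scene {'K': array([[360.92075379,   0.        , 249.72008114],
       [  0.        , 360.92075379, 193.07602229],
       [  0.        ,   0.        ,   1.        ]]), 'position': array([ 0.99357277, -0.38175304,  0.795658  ]), 'rotation': array([[ 0.5975325 ,  0.63269911, -0.49259187],
       [ 0.80172081, -0.46061469,  0.38089086],
       [ 0.01409426, -0.62251582, -0.78248029]])}
top {'K': array([[395.61972159,   0.        , 253.7006638 ],
       [  0.        , 395.61972159, 192.08124031],
       [  0.        ,   0.        ,   1.        ]]), 'position': array([ 0.4862284 , -0.04926936,  0.92466231]), 'rotation': array([[-0.0206566 , -0.99206456,  0.12402102],
       [-0.99975784,  0.01955512, -0.01009235],
       [ 0.00758701, -0.12419946, -0.99222827]])}
```

View pics/scene0b.png

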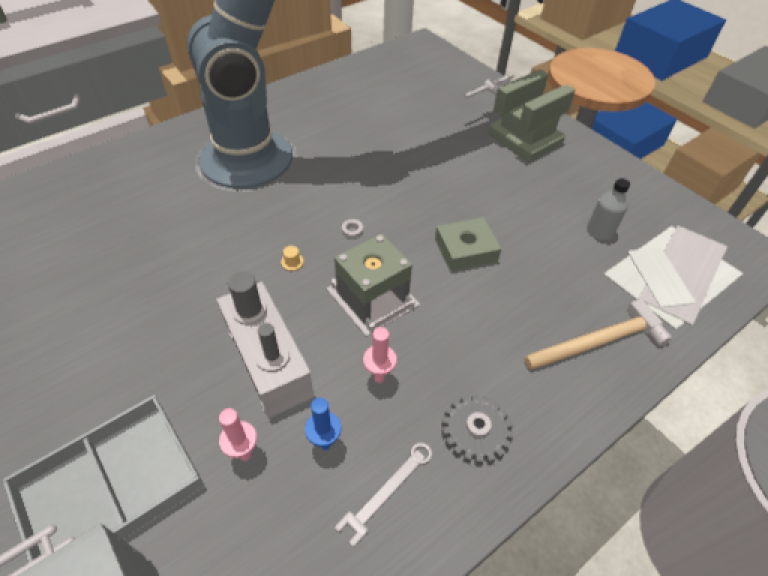

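View pics/top0b.png

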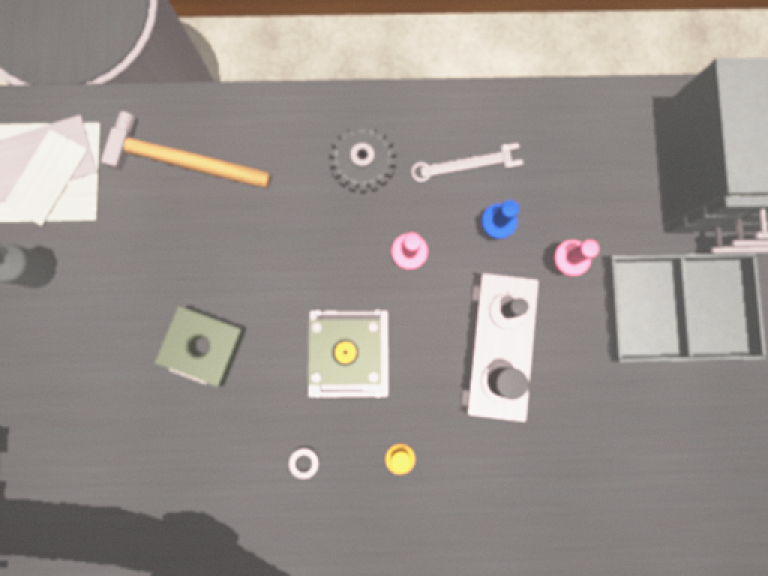

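The pictures (enlarged 1.5x) show the slim drift in the rack at top (515,308), the thick one at (510,382), and the bushing in the raised block at (345,352). The flat block at (200,345) is the decoy. Blue and pink look-alikes stand at (500,218), (410,250) and (575,257).

```bash
cat > h.py <<'E'
import numpy as np,cv2
from rig import *
def cast(n,u,v,z):
    p=camera_params(n);r=p['rotation']@np.linalg.solve(p['K'],[u,v,1.]);c=p['position'];return c+r*(z-c[2])/r[2]
def comps(mask,lo=15):
    n,l,s,c=cv2.connectedComponentsWithStats(mask.astype(np.uint8));return [(c[i],s[i]) for i in range(1,n) if s[i,4]>=lo]
def cloud(n,d):
    p=camera_params(n);v,u=np.indices(d.shape);K=p['K']
    q=np.stack([(u-K[0,2])/K[0,0]*d,(v-K[1,2])/K[1,1]*d,d],-1);return q@p['rotation'].T+p['position']
E
python3 - <<'E'
from h import *
for n,roi in(('top',(170,290,200,370)),('scene',(140,260,140,290))):
    im=cv2.imread(f'pics/{n}0.png');d=np.load(f'pics/{n}0.npy');P=cloud(n,d);print(n)
    hsv=cv2.cvtColor(im,cv2.COLOR_BGR2HSV);R=np.zeros(d.shape,bool);R[roi[0]:roi[1],roi[2]:roi[3]]=1
    br=R&(hsv[...,0]>15)&(hsv[...,0]<32)&(hsv[...,1]>140)
    for c,s in comps(br): print('brass',c,s,cast(n,*c,.094))
    for nm,lo,hi in(('handletop',.152,.165),('collar',.084,.092),('platetop',.074,.083),('blocktop',.097,.106)):
        m=R&(P[...,2]>lo)&(P[...,2]<hi)
        for c,s in comps(m,20):
            q=P[cv2.connectedComponents(m.astype(np.uint8))[1]==cv2.connectedComponents(m.astype(np.uint8))[1][tuple(np.argwhere(m)[0])]]
            print(nm,c.round(1),s,cast(n,*c,(lo+hi)/2).round(4))
    if n=='top':
        for lo,hi in((.097,.106),(.074,.083)):
            m=R&(P[...,2]>lo)&(P[...,2]<hi);l=cv2.connectedComponentsWithStats(m.astype(np.uint8));i=1+l[2][1:,4].argmax()
            print('rect',cv2.minAreaRect((P[l[1]==i][:,:2]*1000).astype(np.float32)))
E
```

```text
top
handletop [345.6 204.5] [340 199  13  12 120] [ 0.5542 -0.2355  0.1585]
handletop [340.9 255.7] [330 245  22  22 381] [ 0.4558 -0.2215  0.1585]
collar [335.6 208.4] [325 196  26  24 282] [ 0.5524 -0.2309  0.088 ]
collar [327.7 254.2] [320 242  20  27 168] [ 0.4567 -0.21    0.088 ]
platetop [334.  230.6] [ 312  183   47   98 2230] [ 0.5059 -0.2275  0.0785]
blocktop [229.6 234.9] [ 205  213   49   44 1787] [ 0.5009 -0.0059  0.1015]
rect ((502.05712890625, -5.0848846435546875), (98.7247543334961, 88.63493347167969), 88.73932647705078)
rect ((505.1389465332031, -229.30697631835938), (80.78553771972656, 200.2877197265625), 81.7574462890625)
scene
handletop [160.4 188.2] [152 181  18  16 218] [ 0.4616 -0.2271  0.1585]
handletop [176.6 220. ] [171 215  12  11  87] [ 0.5596 -0.2407  0.1585]
collar [247.6 187.7] [223 175  51  23 105] [ 0.5309 -0.0312  0.088 ]
collar [167.  209.4] [154 199  24  17 125] [ 0.4711 -0.2286  0.088 ]
collar [181.5 238.9] [170 228  23  20 238] [ 0.5634 -0.2419  0.088 ]
platetop [247.9 190. ] [223 177  51  24 106] [ 0.5314 -0.0303  0.0785]
platetop [175.7 229.4] [ 144  188   63   72 1450] [ 0.5272 -0.2379  0.0785]
blocktop [247.9 175. ] [223 156  52  39 965] [ 0.5064 -0.0123  0.1015]
blocktop [165.7 207.2] [156 201  18  10  45] [ 0.4734 -0.2307  0.1015]
blocktop [180.7 236.4] [175 232  11   8  23] [ 0.565  -0.2426  0.1015]
blocktop [252.2 234.8] [248 232  10   5  20] [ 0.6559 -0.1111  0.1015]
```

```bash
cat >> h.py <<'E'
def R(a): # tool down, y axis at angle a
    y=np.array([np.cos(a),np.sin(a),0]);z=np.array([0,0,-1.]);return np.stack([np.cross(y,z),y,z],1)
def wrist(name):
    s=sense();im,d=camera('wrist');p=camera_params('wrist');K=p['K'];T=p['tool_from_camera']
    v,u=np.indices(d.shape);x=(u-K[0,2])/K[0,0];y=(v-K[1,2])/K[1,1];r=np.hypot(x,y)+1e-9
    t=np.minimum(r,1.45);q=np.stack([x/r*np.tan(t)*d,y/r*np.tan(t)*d,d],-1)
    P=(q@T[:3,:3].T+T[:3,3])@np.array(s['tcp_rot']).T+s['position']
    P[d<=0]=np.nan
    cv2.imwrite(f'pics/{name}.png',cv2.cvtColor(im,cv2.COLOR_RGB2BGR));np.save(f'pics/{name}.npy',P);return im,P
E
python3 - <<'E'
from h import *
q0=np.array(sense()['joint_pos']);p=np.array([.555,-.237,.26])
for a in(1.43,1.43-np.pi):
    print(a,[None if (q:=inverse_kinematics(p,R(a))) is None else np.round(q,2)])
best=min((a for a in(1.43,1.43-np.pi) if inverse_kinematics(p,R(a)) is not None),key=lambda a:abs(inverse_kinematics(p,R(a))-q0).max())
movep(p,R(best));s=sense();print(best,s['time_s'],s['position'],s['wrist_force'])
im,P=wrist('w1')
Z=P[...,2]
for nm,lo,hi in(('top',.150,.166),('collar',.083,.093),('plate',.074,.083)):
    m=(Z>lo)&(Z<hi)&(np.hypot(P[...,0]-.505,P[...,1]+.23)<.13)
    for c,st in comps(m,60):
        l=np.zeros_like(m);x,y,w,h=st[:4];l[y:y+h,x:x+w]=m[y:y+h,x:x+w];print(nm,c.round(),st,np.nanmedian(P[l],0).round(4),((np.nanpercentile(P[l],1,axis=0)+np.nanpercentile(P[l],99,axis=0))/2).round(4))
E
```

```text
1.43 [array([-0.37,  0.5 ,  1.01,  1.75, -0.46,  1.15,  2.2 ])]
-1.7115926535897932 [array([-0.32,  0.47,  0.92,  1.74, -0.41,  1.13, -0.99])]
-1.7115926535897932 3.4583 [ 0.55546327 -0.23610387  0.25984098] [ 0.3093732  -0.3324306  -0.17139085]
top [256. 197.] [241 182  31  31 728] [ 0.5563 -0.2381  0.1573] [ 0.5557 -0.238   0.1552]
top [255. 299.] [ 232  281   47   35 1263] [ 0.4622 -0.2247  0.1573] [ 0.461  -0.224   0.1548]
collar [255. 172.] [ 230  153   51   46 1216] [ 0.5641 -0.2402  0.0874] [ 0.5587 -0.2379  0.0877]
collar [255. 256.] [231 242  50  36 653] [ 0.4734 -0.2276  0.0875] [ 0.4636 -0.2245  0.088 ]
plate [255. 201.] [ 216  128   80  171 8039] [ 0.5228 -0.2364  0.0794] [ 0.5091 -0.2319  0.0793]
```

View pics/w1.png

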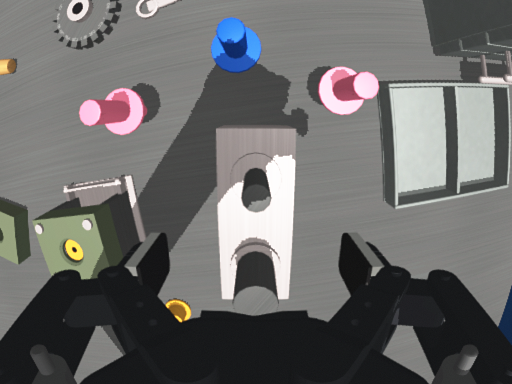

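The wrist view shows the slim handle centred at (256,197), axis at (0.556, -0.238), and the heights match. I'll grip it and lift.

```bash
python3 - <<'E'
from h import *
c=[.556,-.238]
hit=move_l(c+[.129],feed=.12,until_force=8);s=sense();print(hit,s['position'],s['wrist_force'])
if not hit:
    command_gripper(0.0,80);s=sense();print('gap',s['finger_gap'],s['gripper_force'],s['wrist_force'])
    if s['finger_gap']>.015:
        f0=s['wrist_force'][2];command_gripper(0.0,110)
        print(move_l(c+[.255],feed=.12));s=sense();print(s['time_s'],s['position'],s['finger_gap'],s['wrist_force'],f0)
        im,P=wrist('w2')
E
```

```text
False [ 0.55648088 -0.23836694  0.1297908 ] [-0.04257732  0.14003302 -0.42114414]
gap 0.02231960578153968 78.08815956115723 [0.43037267 0.86873987 3.89543109]
False
6.7667 [ 0.55555146 -0.2376074   0.25404757] 0.022324766707628896 [-0.71386352  0.09701058 -3.30121802] 3.8954310907930743
```

View pics/w2.png

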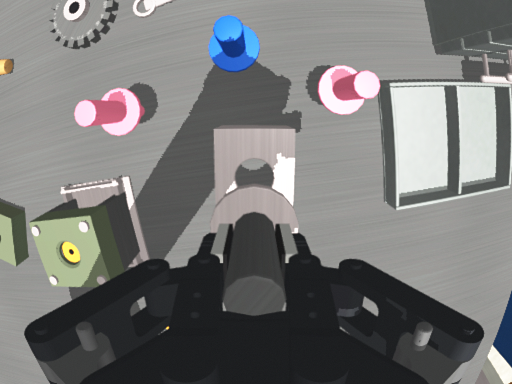

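The drift is held straight, and the hole at (255,172) is empty. Next I'll measure the bore from an offset hover on the way.

```bash
cat >> h.py <<'E'
def bore(im,P):
    hsv=cv2.cvtColor(im,cv2.COLOR_RGB2HSV)
    B=(hsv[...,0]>15)&(hsv[...,0]<32)&(hsv[...,1]>140)
    for c,s in comps(B,30):
        x,y,w,h=s[:4];l=np.zeros_like(B);l[y:y+h,x:x+w]=B[y:y+h,x:x+w]
        q=P[l];print('brass',c.round(1),s,np.nanmedian(q,0).round(4),((np.nanpercentile(q,3,axis=0)+np.nanpercentile(q,97,axis=0))/2).round(4))
    Z=P[...,2];m=(Z>.098)&(Z<.106)&(np.hypot(P[...,0]-.503,P[...,1]+.007)<.08)
    q=P[m][:,:2]*1000
    if len(q)>50: print('block',cv2.minAreaRect(q.astype(np.float32)),np.median(Z[m]))
E
python3 - <<'E'
from h import *
im=cv2.cvtColor(cv2.imread('pics/w2.png'),cv2.COLOR_BGR2RGB);bore(im,np.load('pics/w2.npy'))
Rt=np.array(sense()['tcp_rot'])
move_l([.53,-.22,.30],feed=.25)
movep([.44,-.008,.30],R(-1.7116));im,P=wrist('w3');bore(im,P);s=sense();print(s['time_s'],s['position'],s['wrist_force'])
E
```

```text
brass [ 7.3 65.5] [ 4 60  8 13 60] [0.7761 0.1138 0.0136] [0.7754 0.1145 0.0135]
brass [ 70.3 252.3] [ 62 242  18  21 246] [ 0.5001 -0.0054  0.0934] [ 0.5008 -0.0058  0.0929]
block ((502.0357971191406, -7.686893463134766), (102.4001235961914, 90.92495727539062), 89.02973175048828) 0.10134427408944507
brass [243.6 117.5] [231 105  26  26 503] [ 0.5016 -0.0071  0.0933] [ 0.5015 -0.0072  0.093 ]
brass [312.3 217.9] [298 204  28  30 560] [ 0.3488 -0.0818  0.0193] [ 0.3456 -0.0827  0.018 ]
block ((501.62445068359375, -7.3308258056640625), (100.7913589477539, 90.5197525024414), 89.11302185058594) 0.10132691352076498
8.15 [ 0.44074924 -0.00932153  0.30018365] [ 0.97149838 -1.04123373 -2.31070949]
```

View pics/w3.png

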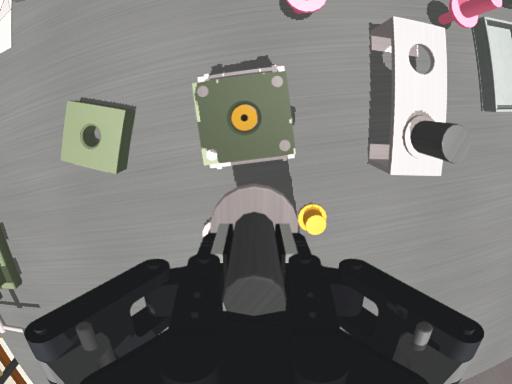

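The bore at (244,117) is at (0.5017, -0.0073), and both measurements agree. I'll insert the drift and push.

```bash
python3 - <<'E'
from h import *
c=[.5017,-.0073]
def st(t): s=sense();print(t,round(s['time_s'],2),s['position'].round(4),s['wrist_force'].round(1),round(s['finger_gap'],4))
move_l(c+[.30],feed=.15);move_l(c+[.218],feed=.15);st('above')
print(move_l(c+[.190],feed=.04,until_force=4));st('contact')
print(move_l(c+[.164],feed=.03,until_force=40));st('driven')
camera('scene')
E
```

```text
above 9.41 [ 0.5021 -0.0074  0.2188] [ 0.3  0.1 -4.2] 0.0219
True
contact 9.91 [ 0.5014 -0.007   0.1993] [ 0.7  0.1 -3.9] 0.0218
False
driven 11.25 [ 0.5018 -0.0073  0.1641] [ 0.2 -1.  -3.6] 0.0215
```

```bash
python3 - <<'E'
from h import *
c=[.5017,-.0073]
def st(t): s=sense();print(t,round(s['time_s'],2),s['position'].round(4),s['wrist_force'].round(1),round(s['finger_gap'],4))
print(move_l(c+[.1445],feed=.025,until_force=5));st('seated?')
im,d=camera('scene');x=im[110:260,190:320];cv2.imwrite('pics/s3.png',cv2.cvtColor(cv2.resize(x,None,fx=4,fy=4,interpolation=3),cv2.COLOR_RGB2BGR))
E
```

```text
True
seated? 11.85 [ 0.5016 -0.0072  0.1514] [-0.4  0.1  5.9] 0.0217
```

View pics/s3.png

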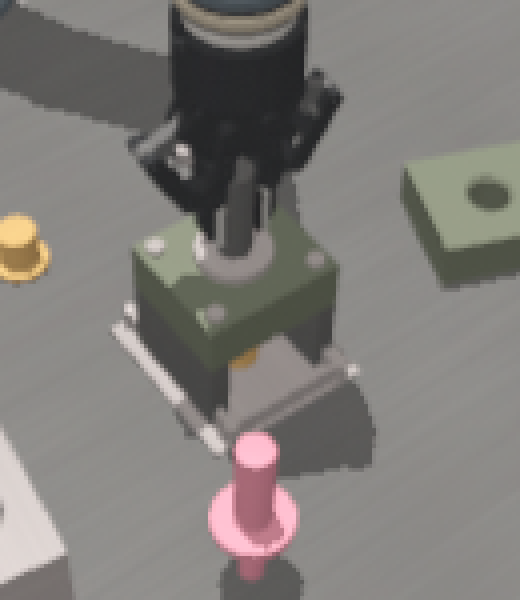

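The collar is seated on the block and brass shows below it at (243,355). I'll release, retreat and check.

```bash
python3 - <<'E'
from h import *
c=[.5017,-.0073]
print(cast('scene',251,199,.02),cast('scene',251,199,.06))
command_gripper(.07,20);sleep(.3);move_l(c+[.29],feed=.12);move_l([.43,-.0073,.30],feed=.2)
im,P=wrist('w4');Z=P[...,2];n=np.hypot(P[...,0]-c[0],P[...,1]-c[1])<.06
for nm,lo,hi in(('handletop',.165,.19),('collar',.107,.114)):
    m=n&(Z>lo)&(Z<hi);print(nm,m.sum(),np.nanmedian(P[m],0))
im,d=camera('scene');x=im[110:260,190:320];cv2.imwrite('pics/s4.png',cv2.cvtColor(cv2.resize(x,None,fx=4,fy=4,interpolation=3),cv2.COLOR_RGB2BGR))
Q=cloud('scene',d);hsv=cv2.cvtColor(im,cv2.COLOR_RGB2HSV);B=(hsv[...,0]>10)&(hsv[...,0]<32)&(hsv[...,1]>110)&(np.hypot(Q[...,0]-c[0],Q[...,1]-c[1])<.06);print('brass',B.sum(),np.median(Q[B],0) if B.any() else 0)
s=sense();print(s['time_s'],s['finger_gap'],s['wrist_force'])
E
```

```text
[ 0.52377515 -0.01364246  0.02      ] [ 0.5480022  -0.03262559  0.06      ]
handletop 666 [ 0.50070348 -0.00754368  0.17927659]
collar 1280 [ 0.49861937 -0.01131544  0.10931485]
brass 15 [ 0.52091079 -0.01420911  0.01321105]
14.6417 0.06988189263893167 [ 0.32107364  0.57173225 -0.40998401]
```

View pics/s4.png

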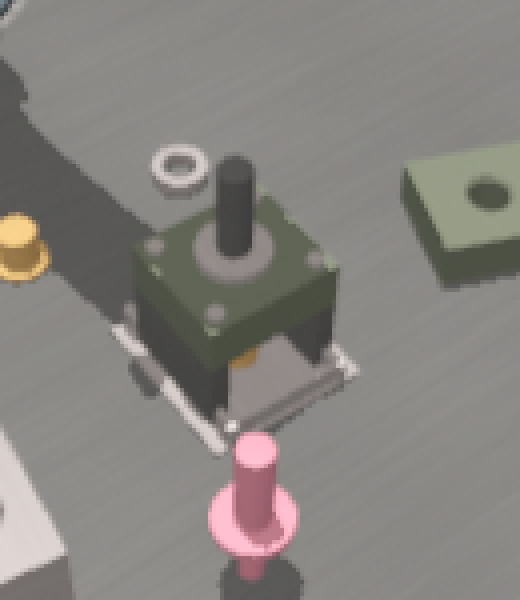

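The drift stands upright with its collar on the block and its handle top at 0.179 m. The brass at (243,355) lies in the tray at a height of about 13 mm, and the robot is clear.

```bash
python3 -c "
from rig import *
print(finish_job())"
```

```text
the job is handed in; nothing more can be done
None
```

The job is done and handed in at about 15 s: the bushing lies in the catch tray, the slim drift stands upright in the bore with its collar on the block, and the thick drift was left in the rack.

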